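# Set the spice jar in the rack and open its lid, whichever way it is threaded

## Robot

A 6-joint arm with a two-finger parallel gripper is mounted at the origin on the work surface. World frame = base frame: x ahead of the robot, y to its left, z up, the work surface at z = 0. Lengths are in m, angles in degrees, forces in N, time in s.
With the tool pointing down it reaches from about 0.375 to 0.9 m from the base axis. Payload 3.1 kg.
Tool frame: the origin (TCP) lies on the centre line of the jaws, within the pads' length; the fingertips stand finger_overhang ahead of it and the grasp point (between the pads) lies 5 mm behind it (finger_overhang is the distance from the TCP to the fingertips, in m); z points along the fingers, y is the line along which they close (so a half turn about z gives the same grasp; the last joint's range is limited). The gripper opens to 87 mm and grips with 3 to 60 N. Pads are 19 mm wide; open, the fingers measure 117 mm over their backs; the gripper's body (75 mm by 190 mm) begins 51 mm behind the grasp point.
Start: joints at [66.492, 30.224, 82.088, -0, 67.689, -10.227], TCP at [0.144, 0.608, 0.237] pointing down, gripper open.
Joint ranges: [-176.69, 176.69], [-43.24, 126.21], [12.49, 139.97], [-82, 262], [0, 151.66], [-163.58, 163.58]. Speed limits (degrees/s): [159.86, 159.86, 180, 180, 180, 180].

## Interface

Orientations are given as a 3x3 rotation matrix whose columns are the frame's x, y, z axes.
In Python, from rig import read_state, capture, calibration, hand_in, finger_overhang gives the robot as it stands.
- The arm moves only by the tool send_rows, never from a script. Its argument "plan" is a list of rows, each a list of 5 numbers: the closure in counts, from 0 (fully open) to 255 (shut), then the shift along the tool's x, y, z in m, then the turn about the tool's z in rad. A call has 1 to 20 rows; each row shifts and turns the commanded pose from where the row before left it, along the tool's axes as they then stand; what a row does not reach is not made up. A row lasts 1/12 s, in which the tool goes at most 41.7 mm and 7.16 degrees, less where a joint would pass 70% of its speed; a pose out of reach is approached as far as the arm can. A call is refused whole if a number of a shift passes 0.0417 or a number of a turn 0.125, either way. A call with a gripper value outside its range is refused whole. The fingers move at their own pace and stop on an object; the grip force is fixed at half the most. Time passes only in rows, so rows that do not move let the fingers close. It gives the time, the measured TCP pose, the force, the opening and the grip force at its end, in the units of the state.
- read_state(): the state, without advancing time (a new reading comes with each control period).
- capture(name): name is "side" or "top" or "wrist"; returns (picture, depth): 400x640x3 uint8, blue, green, red; 400x640 float32, m along the optical axis (not along the pixel's ray), 0 where there is no reading.
- calibration(name): a dict with "fx", "fy", "cx", "cy" (pixels), "xyz" and "rotation" of the camera in the world. Camera axes: x right, y down, z forward; pixel columns grow to the right and rows downward; lengths in m; the calibration is good to about 2 mm. The wrist camera is an equidistant fisheye: a pixel r from the principal point sees the ray r / f radians off the axis. A picture is of the moment at which its call begins: read the wrist's pose just before it. calibration takes no time and is no camera call; for the wrist camera it gives the pose at the moment of the call.
- hand_in(): hands the job in; it is judged then, once.
The state is a dict: "time_s": time; "joint_positions": joint angles; "qvel": joint speeds; "tau": joint torques, N m; "position": TCP position; "tcp_rot": TCP orientation; "force": force on the tool from outside, world axes, zero at the start; "moment": the same for the moment, N m; "opening": opening from 0.0 (shut) to 1.0 (fully open); "grasp_force": force on a finger pad.
Only numpy, scipy, OpenCV 4.12 (cv2) and the standard library are available. Lean on these libraries where they do the work, as an engineer would, in place of code of your own. Each camera call takes 0.05 s, during which the arm holds its last target. There are 200 camera calls.

## Task

Take the lidded spice jar from the round cork trivet and stand it, without dropping it, fully down in the empty pocket of the raised rack (the one with the black rubber liner). Then unscrew its lid there; nobody knows which way this one is threaded, so if it will not go one way, try the other. Finish holding the lid in the gripper straight above the open jar, about 5 cm or more up from where it sat, with the jar still seated in its pocket and everything else, the matching jar on the square trivet included, left as it was.

Things in the scene. Friction and masses are not known exactly. Their poses are not given: they have to be found in the camera images.
- jar_one: white ceramic spice jar, one of two alike: square body 60 x 60 mm, sides flat up to 55 mm, shoulder to 68 mm, round neck of 40 mm diameter with its rim at 84 mm; 113 mm high with its lid, about 0.36 kg. Origin: centre of the underside; z up, x and y square to the flat sides. Stands on a cork trivet; which jar is on which differs from start to start
- jar_two: white ceramic spice jar, one of two alike: square body 60 x 60 mm, sides flat up to 55 mm, shoulder to 68 mm, round neck of 40 mm diameter with its rim at 84 mm; 113 mm high with its lid, about 0.36 kg. Origin: centre of the underside; z up, x and y square to the flat sides. Stands on a cork trivet; which jar is on which differs from start to start
- lid_one: white screw lid of jar_one, 57 mm wide; origin: centre of lower rim, 70 mm above the jar's when screwed on. Round knob 26 mm wide, 19 to 43 mm up. Hidden thread, right- or left-hand. Wrong way: stops dead within 5 degrees (jar: 8 more in its pocket). Right way: turns freely, level; turned 60 to 80 on the jar (best 70) it lifts off, till then a pull lifts the jar too. x, y turn with it
- lid_two: white screw lid of jar_two, 57 mm wide; origin: centre of lower rim, 70 mm above the jar's when screwed on. Round knob 26 mm wide, 19 to 43 mm up. Hidden thread, right- or left-hand. Wrong way: stops dead within 5 degrees (jar: 8 more in its pocket). Right way: turns freely, level; turned 60 to 80 on the jar (best 70) it lifts off, till then a pull lifts the jar too. x, y turn with it
- trivet_round: round cork trivet, 100 mm diameter, 8 mm thick, fixed to the counter; origin at the centre of its underside. The jar to be opened stands on it at the start
- trivet_square: square cork trivet, 94 x 94 mm, 8 mm thick, fixed; origin at the centre of its underside. The other jar stands on it and stays there
- rack: raised white wooden spice rack with pine edging, fixed: 85 mm deep (x), 366 mm long (y), origin at the centre of its underside. Three square pockets, 67 x 67 mm inside, along its y axis at -115, 0 and +115 mm; pocket floors 50 mm above the origin, pine edging 8 mm higher all round. Two pockets are taken
- liner: thin black rubber liner, 62 x 62 x 2 mm, fixed in the floor of the one empty pocket of the rack, square with it; origin at the centre of its underside (50 mm above the counter). A jar fully down in the pocket has its origin 2 mm above this one, within 5 mm sideways
- caddy: small square white jar with a knob, 54 mm wide, 86 mm high, standing in a rack pocket; leave it. Origin: centre of the underside
- pot: small round grey-green stoneware pot with a knob, 58 mm diameter, 86 mm high, standing in a rack pocket; leave it. Origin: centre of the underside
- mug: white mug, 76 mm diameter, 85 mm high, bystander; origin at the centre of the underside
- tin: bare metal tin, 60 mm diameter, 95 mm high, bystander; origin at the centre of the underside
- bowl: grey-green bowl, 104 mm diameter, 45 mm high, bystander; origin at the centre of the underside
- spoon: wooden spoon lying on the counter, bystander
Things that resemble listed ones, but are neither listed nor needed, are in the scene too. Leave any yellow look-alike of the jar_two alone.

How it is judged (in metres and radians):
On the way, in this order (a step that is already met when the one before it is completed fails the run):
1. the jar from the round trivet stands fully down in the lined pocket, lid still screwed on, the other jar on the square trivet (((horizontal distance between jar_one and liner below 0.008 m and z of jar_one in the frame of liner below 0.006 m and angle between each of jar_one, jar_two's own z axis and vertical below 0.05 rad and z of lid_one in the frame of jar_one below 0.078 m and horizontal distance between lid_one and jar_one below 0.01 m and horizontal distance between jar_two and trivet_square below 0.03 m and height (world z) of jar_two below 0.014 m and z of lid_two in the frame of jar_two below 0.078 m and horizontal distance between lid_two and jar_two below 0.01 m) or (horizontal distance between jar_two and liner below 0.008 m and z of jar_two in the frame of liner below 0.006 m and angle between each of jar_two, jar_one's own z axis and vertical below 0.05 rad and z of lid_two in the frame of jar_two below 0.078 m and horizontal distance between lid_two and jar_two below 0.01 m and horizontal distance between jar_one and trivet_square below 0.03 m and height (world z) of jar_one below 0.014 m and z of lid_one in the frame of jar_one below 0.078 m and horizontal distance between lid_one and jar_one below 0.01 m))), for 0.2 s.
2. its lid is off and held above it, the jar still seated (((horizontal distance between jar_one and liner below 0.008 m and z of jar_one in the frame of liner below 0.006 m and angle between jar_one's own z axis and vertical below 0.05 rad and z of lid_one in the frame of jar_one above 0.105 m and horizontal distance between lid_one and jar_one below 0.05 m and contact force between lid_one and the fingers above 1 N and contact force between lid_one and jar_one below 0.2 N) or (horizontal distance between jar_two and liner below 0.008 m and z of jar_two in the frame of liner below 0.006 m and angle between jar_two's own z axis and vertical below 0.05 rad and z of lid_two in the frame of jar_two above 0.105 m and horizontal distance between lid_two and jar_two below 0.05 m and contact force between lid_two and the fingers above 1 N and contact force between lid_two and jar_two below 0.2 N))), for 0.2 s.
At the end, for the whole second after the job is handed in: Jar from the round trivet upright, fully down in the lined pocket (8 mm of centre, 4 mm of the floor); its lid gripped, off the jar, 35 mm or more above its screwed-on height, within 50 mm of the jar's axis; other jar upright, lid on, on the square trivet (30 mm of centre) (((horizontal distance between jar_one and liner below 0.008 m and z of jar_one in the frame of liner below 0.006 m and angle between each of jar_one, jar_two's own z axis and vertical below 0.05 rad and z of lid_one in the frame of jar_one above 0.105 m and horizontal distance between lid_one and jar_one below 0.05 m and contact force between lid_one and the fingers above 1 N and contact force between lid_one and jar_one below 0.2 N and horizontal distance between jar_two and trivet_square below 0.03 m and height (world z) of jar_two below 0.014 m and z of lid_two in the frame of jar_two below 0.078 m and horizontal distance between lid_two and jar_two below 0.01 m) or (horizontal distance between jar_two and liner below 0.008 m and z of jar_two in the frame of liner below 0.006 m and angle between each of jar_two, jar_one's own z axis and vertical below 0.05 rad and z of lid_two in the frame of jar_two above 0.105 m and horizontal distance between lid_two and jar_two below 0.05 m and contact force between lid_two and the fingers above 1 N and contact force between lid_two and jar_two below 0.2 N and horizontal distance between jar_one and trivet_square below 0.03 m and height (world z) of jar_one below 0.014 m and z of lid_one in the frame of jar_one below 0.078 m and horizontal distance between lid_one and jar_one below 0.01 m))); the arm keeps its last pose, push and grip.
It fails at once if the rack's other pots, the mug, tin, bowl or spoon pushed more than 30 mm or a standing one tipped over (distance of any of caddy, pot, mug, tin, bowl, spoon from where it was at the start of the episode above 0.03 m or angle between any of caddy, pot, mug, tin, bowl's own z axis and vertical above 0.5 rad).
It fails at once if the jar on the square trivet moved as well: both jars shifted more than 30 mm (distance of each of jar_one, jar_two from where it was at the start of the episode above 0.03 m).
It fails at once if a jar dropped: it falls free of the gripper faster than 0.6 m/s ((linear speed of jar_one above 0.6 m/s and contact force between each of jar_one, lid_one and the fingers below 0.1 N) or (linear speed of jar_two above 0.6 m/s and contact force between each of jar_two, lid_two and the fingers below 0.1 N)).
It also fails if it takes over 54 s, if anything falls off the work surface, if the arm or the gripper's body presses on something with over 40 N, if the wrist force passes 120 N, or if a joint passes its speed limit or range.

## Working session

There is one attempt and no reset: what is moved stays moved. The work goes in short steps, Python scripts to look and compute and a tool call to move; the robot and the scene stay as the last step left them, time stands still between calls to the robot, and variables do not carry over. Pictures are saved under pics/ and viewed, at most 10 in all, crops included, and the job is handed in when it is done.

Besides the shell and the picture viewer there is one more tool, called after "Emit:" as a command line: name --pt "numbers of a row" for each row, then --argument value for the rest. send_rows: Moves the arm, as the interface text tells. Its arguments: {"type":"object","properties":{"plan":{"type":"array","items":{"type":"array","items":{"type":"number"}}}},"required":["plan"]}

```bash
mkdir -p pics && cat > h.py <<'E'
import numpy as np,cv2
from rig import *
def snap(n):
    p,d=capture(n);c=calibration(n);np.savez(f'{n}.npz',p=p,d=d,R=c['rotation'],t=c['xyz'],k=[c['fx'],c['fy'],c['cx'],c['cy']]);return p
def cloud(n):
    z=np.load(f'{n}.npz');fx,fy,cx,cy=z['k'];v,u=np.mgrid[:400,:640];d=z['d']
    X=(u-cx)/fx;Y=(v-cy)/fy
    P=np.stack([X*d,Y*d,d],-1)@np.array(z['R']).T+np.array(z['t']);P[d==0]=np.nan
    return P
E
python3 - <<'E'
from h import *
for n in('side','top'):
    p=snap(n); cv2.imwrite(f'pics/{n}0.png',p); c=calibration(n);print(n,c)
s=read_state();print(s['position'],s['tcp_rot'],s['opening'],finger_overhang,s['time_s'])
E
```

```text
side {'fx': 500.0291846297821, 'fy': 500.0291846297821, 'cx': 324.9002873688818, 'cy': 194.77052849578658, 'xyz': array([ 0.4086454 , -1.08477742,  0.92399239]), 'rotation': array([[ 0.9968676 , -0.02578465,  0.07476721],
       [-0.07550353, -0.59166661,  0.80263929],
       [ 0.02354148, -0.8057703 , -0.59176011]])}
top {'fx': 371.84414617558997, 'fy': 371.84414617558997, 'cx': 320.24298128953063, 'cy': 198.53034375626325, 'xyz': array([0.29394808, 0.05327439, 1.20444271]), 'rotation': array([[ 0.06383152, -0.97147094,  0.22840698],
       [-0.99795014, -0.06318889,  0.01013324],
       [ 0.00458863, -0.2285856 , -0.973513  ]])}
[0.14331081 0.60771348 0.23566565] [[-9.73254670e-01  2.29727634e-01 -7.49288738e-04]
 [ 2.29728621e-01  9.73253164e-01 -1.74352338e-03]
 [ 3.28712133e-04 -1.86902534e-03 -9.99998199e-01]] 1.0009229717351862 0.014 0.1
```

View pics/top0.png

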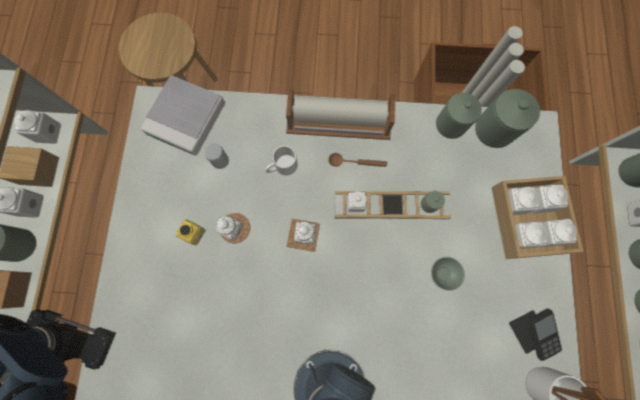

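View pics/side0.png

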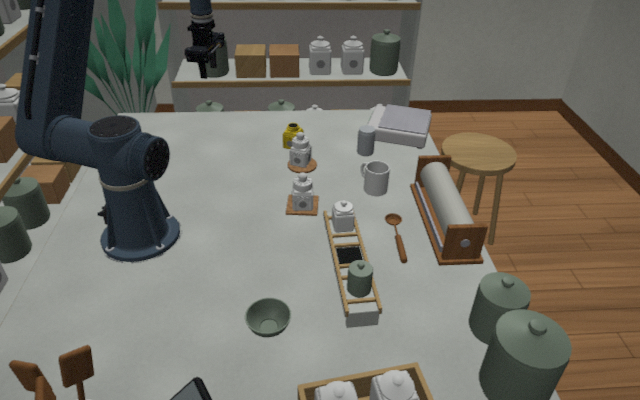

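Candidates (top view): jar on the round trivet (229,226), jar on the square trivet (304,233), caddy in the rack (357,200), yellow look-alike (189,231), and jars in the crate (525–562, 195–235). I choose the one at (229,226) on the round cork. The empty lined pocket is at (392,204).

```bash
python3 - <<'E'
from h import *
t=cv2.imread('pics/top0.png');s=cv2.imread('pics/side0.png')
a=cv2.resize(t[195:257,165:265],(600,372),interpolation=cv2.INTER_CUBIC)
b=cv2.resize(s[115:177,265:345],(480,372),interpolation=cv2.INTER_CUBIC)[:,:200+0]
cv2.imwrite('pics/c1.png',np.hstack([a,cv2.resize(s[120:180,280:320],(200,372),interpolation=cv2.INTER_CUBIC)]))
P=cloud('top')
def box(u0,u1,v0,v1): return P[v0:v1,u0:u1].reshape(-1,3)
def rep(n,q):
    q=q[~np.isnan(q[:,0])]
    if len(q)<4: print(n,len(q));return
    r=cv2.minAreaRect((q[:,:2]*1000).astype(np.float32)); print(n,len(q),'mean',q.mean(0).round(4),'rect',np.round(r[0],1),np.round(r[1],1),round(r[2],1))
for n,bx in dict(jar=(210,255,205,247),sq=(284,324,213,255)).items():
    q=box(*bx)
    for lo,hi in((.112,.13),(.085,.105),(.02,.062),(.0045,.012)): rep((n,lo),q[(q[:,2]>lo)&(q[:,2]<hi)])
q=box(330,455,185,225)
rep('rack edge',q[(q[:,2]>.052)&(q[:,2]<.064)])
# liner: dark
m=np.zeros((400,640),bool);m[185:222,375:410]=1
m&=t.max(2)<60
rep('liner',P[m]);v,u=np.nonzero(m);print(u.min(),u.max(),v.min(),v.max())
q=P[m]; print('z',np.nanmedian(q[:,2]))
q=box(170,210,215,248);print('yellow',np.nanmax(q[:,2]))
E
```

```text
('jar', 0.112) 63 mean [0.454  0.3433 0.1195] rect [453.8 343.2] [23.  24.6] 89.3
('jar', 0.085) 220 mean [0.4531 0.3409 0.0974] rect [454.4 342.8] [55.3 54. ] 2.6
('jar', 0.02) 73 mean [0.443  0.3204 0.0442] rect [446.1 332.5] [42.  68.2] 50.9
('jar', 0.0045) 330 mean [0.4633 0.325  0.0079] rect [465.8 348.1] [136.3 140.5] 7.1
('sq', 0.112) 61 mean [0.4523 0.1062 0.1197] rect [452.5 106.4] [23.3 23.1] 50.1
('sq', 0.085) 217 mean [0.4509 0.1056 0.0976] rect [451.8 107.1] [53.5 54.2] 3.5
('sq', 0.02) 41 mean [0.4318 0.1011 0.0468] rect [445.  105.4] [48.7 62.3] 2.9
('sq', 0.0045) 400 mean [0.4446 0.1173 0.0079] rect [454.8 112.9] [130.1 127.4] 3.7
rack edge 1341 mean [ 0.5564 -0.1591  0.0566] rect [ 560.2 -164.4] [ 86.3 364.8] 3.3
liner 207 mean [ 0.561  -0.1638  0.0521] rect [ 560.9 -163.4] [52.3 51.8] 3.6
384 400 196 212
z 0.05214969952820603
yellow 0.08947585630378319
```

View pics/c1.png

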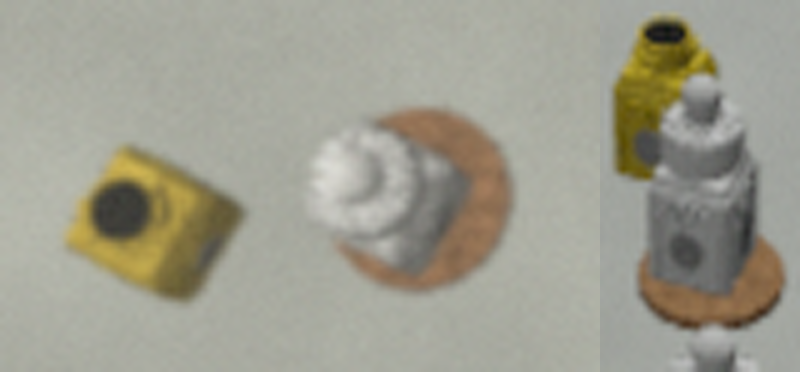

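The crop shows the white lidded jar on round cork, with a yellow open look-alike behind it. The right choice is confirmed. Body yaw is about -31°, so I approach above it with that yaw.

Emit:
send_rows --pt "0 -0.0304 -0.0155 0 0" --pt "0 -0.0304 -0.0155 0 0" --pt "0 -0.0304 -0.0155 0 0" --pt "0 -0.0304 -0.0155 0 0" --pt "0 -0.0304 -0.0155 0 0" --pt "0 -0.0304 -0.0155 0 0" --pt "0 -0.0304 -0.0155 0 0" --pt "0 -0.0304 -0.0155 0 0" --pt "0 -0.0304 -0.0155 0 0" --pt "0 -0.0304 -0.0155 0 0" --pt "0 -0.0304 -0.0155 0 0" --pt "0 -0.0304 -0.0155 0 0"

```text
time_s: 1.1
position: [0.4566, 0.342, 0.2362]
tcp_rot: [[-0.973, 0.23, -0.001], [0.23, 0.973, -0.0], [0.001, -0.001, -1.0]]
force: [-0.4, 0.8, 0.1]
opening: 1.002
grasp_force: 0.0
```

Emit:
send_rows --pt "0 0 0 0 0.125" --pt "0 0 0 0 0.125" --pt "0 0 0 0 0.125" --pt "0 0 0 0 0.125" --pt "0 0 0 0 0.125" --pt "0 0 0 0 0.125" --pt "0 0 0 0 0.125" --pt "0 0 0 0 0.125" --pt "0 0 0 0 0.125" --pt "0 0 0 0 0.125" --pt "0 0 0 0 0.125" --pt "0 0 0 0 0.125" --pt "0 0 0 0 0.125" --pt "0 0 0 0 0.125" --pt "0 0 0 0 0.125" --pt "0 0 0 0 0"

```text
time_s: 2.43
position: [0.4556, 0.3433, 0.2361]
tcp_rot: [[0.512, 0.859, -0.001], [0.859, -0.512, -0.0], [-0.001, -0.001, -1.0]]
force: [-0.0, -0.1, 1.7]
opening: 1.0
grasp_force: 0.0
```

```bash
cat >> h.py <<'E'
def wcloud():
    z=np.load('wrist.npz');fx,fy,cx,cy=z['k'];v,u=np.mgrid[:400,:640];d=z['d'].astype(float)
    x=(u-cx)/fx;y=(v-cy)/fy;th=np.hypot(x,y);k=np.tan(np.minimum(th,1.5))/np.maximum(th,1e-9)
    P=np.stack([x*k*d,y*k*d,d],-1)@np.array(z['R']).T+np.array(z['t']);P[(d==0)|(th>1.4)]=np.nan
    return P
def pose():
    s=read_state();R=s['tcp_rot'];print('t',round(s['time_s'],2),'pos',np.round(s['position'],4),'yaw_y',round(np.degrees(np.arctan2(R[1,1],R[0,1])),2),'z',np.round(R[:,2],4),'F',np.round(s['force'],1),'M',np.round(s['moment'],2),'open',round(s['opening'],3),'g',np.round(s['grasp_force'],1),'q6',round(s['joint_positions'][5],1));return s
E
python3 - <<'E'
from h import *
pose();p=snap('wrist');cv2.imwrite('pics/w1.png',p);print(calibration('wrist'))
P=wcloud();q=P.reshape(-1,3);q=q[~np.isnan(q[:,0])];q=q[np.hypot(q[:,0]-.4544,q[:,1]-.3428)<.06]
for lo,hi in((.112,.13),(.085,.105),(.012,.062),(.064,.074)):
    m=q[(q[:,2]>lo)&(q[:,2]<hi)];
    if len(m)<4: print(lo,len(m));continue
    r=cv2.minAreaRect((m[:,:2]*1000).astype(np.float32));print(lo,len(m),np.round(r[0],1),np.round(r[1],1),round(r[2],1))
E
```

```text
t 2.43 pos [0.4556 0.3433 0.2361] yaw_y -30.83 z [-9.e-04 -5.e-04 -1.e+00] F [-0.  -0.1  1.7] M [-0.13  0.12  0.01] open 1.0 g 0.0 q6 56.6
{'fx': 309.70691628693146, 'fy': 309.70691628693146, 'cx': 314.5060775133549, 'cy': 204.792366924419, 'xyz': array([0.49802621, 0.41748456, 0.38371909]), 'rotation': array([[ 0.86074614, -0.48420366, -0.15704427],
       [-0.50903333, -0.81940931, -0.26354022],
       [-0.00107639,  0.30678199, -0.9517792 ]])}
0.112 654 [453.3 347.5] [25.9 25.5] 49.8
0.085 1906 [453.5 347.5] [56.8 56.1] 31.8
0.012 361 [456.1 352.8] [53.  62.9] 62.6
0.064 523 [453.7 348.1] [58.3 59.6] 66.5
```

View pics/w1.png

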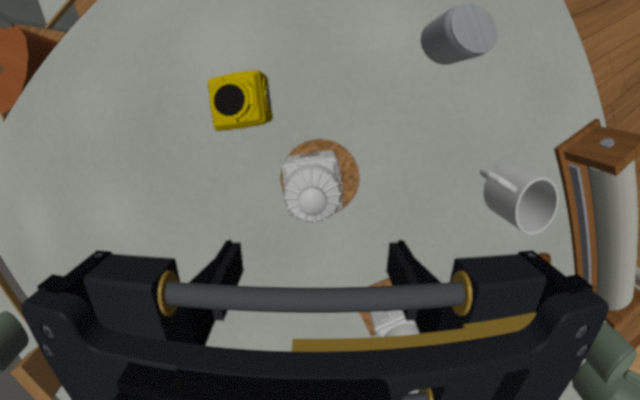

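The wrist view shows the jar at (313,190) with its back face at the upper edge, near (315,158). The body edge line should give the yaw.

```bash
python3 - <<'E'
from h import *
for n,P in(('wrist',wcloud()),('top',cloud('top'))):
    q=P.reshape(-1,3);q=q[~np.isnan(q[:,0])];c=np.array([.4535,.3475] if n=='wrist' else [.4544,.3428])
    d=q[:,:2]-c
    m=(q[:,2]>.013)&(q[:,2]<.062)&(np.hypot(*d.T)<.05);d=d[m]*1000
    best=[]
    for a in np.arange(0,90,.5):   # fit square half 30 at yaw a, offset-free
        r=np.radians(a);R=np.array([[np.cos(r),np.sin(r)],[-np.sin(r),np.cos(r)]]);e=d@R.T
        best.append((np.mean(np.minimum(np.abs(np.abs(e).max(1)-30),6)),a))
    print(n,len(d),sorted(best)[:4])
    l=cv2.fitLine(d.astype(np.float32),cv2.DIST_HUBER,0,.01,.01).ravel();print('line',np.degrees(np.arctan2(l[1],l[0])),l[2:])
E
```

```text
wrist 358 [(np.float64(0.6028979519120136), np.float64(66.5)), (np.float64(0.6053229254582041), np.float64(67.0)), (np.float64(0.6140542652328645), np.float64(66.0)), (np.float64(0.6221654168060293), np.float64(67.5))]
line -23.827465 [12.419501 26.884396]
top 86 [(np.float64(1.7875966816937725), np.float64(70.0)), (np.float64(1.787976030025358), np.float64(69.5)), (np.float64(1.7914937965712179), np.float64(69.0)), (np.float64(1.7982656702625606), np.float64(70.5))]
line -23.645235 [-10.086428 -25.953259]
```

Emit:
send_rows --pt "0 0 0 0 -0.064" --pt "0 0.002 -0.003 0 -0.064" --pt "0 0 0 0.015 0" --pt "0 0 0 0.015 0" --pt "0 0 0 0.015 0" --pt "0 0 0 0.015 0" --pt "0 0 0 0.015 0" --pt "0 0 0 0.015 0" --pt "0 0 0 0.015 0" --pt "0 0 0 0.015 0" --pt "0 0 0 0.015 0" --pt "0 0 0 0.015 0" --pt "0 0 0 0.005 0" --pt "0 0 0 0.005 0" --pt "0 0 0 0.005 0" --pt "0 0 0 0.001 0" --pt "0 0 0 0 0"

```text
time_s: 3.9
position: [0.4543, 0.3467, 0.0707]
tcp_rot: [[0.396, 0.918, 0.0], [0.918, -0.396, 0.0], [0.0, 0.0, -1.0]]
force: [1.3, 0.0, -0.2]
opening: 1.001
grasp_force: 0.0
```

```bash
python3 - <<'E'
from h import *
pose();p=snap('side');cv2.imwrite('pics/s1.png',cv2.resize(p[90:180,250:370],(800,600),interpolation=cv2.INTER_CUBIC))
E
```

```text
t 3.9 pos [0.4543 0.3467 0.0707] yaw_y -23.34 z [ 3.e-04  1.e-04 -1.e+00] F [ 1.3  0.  -0.2] M [-0.11  0.05 -0.01] open 1.001 g 0.0 q6 49.5
```

View pics/s1.png

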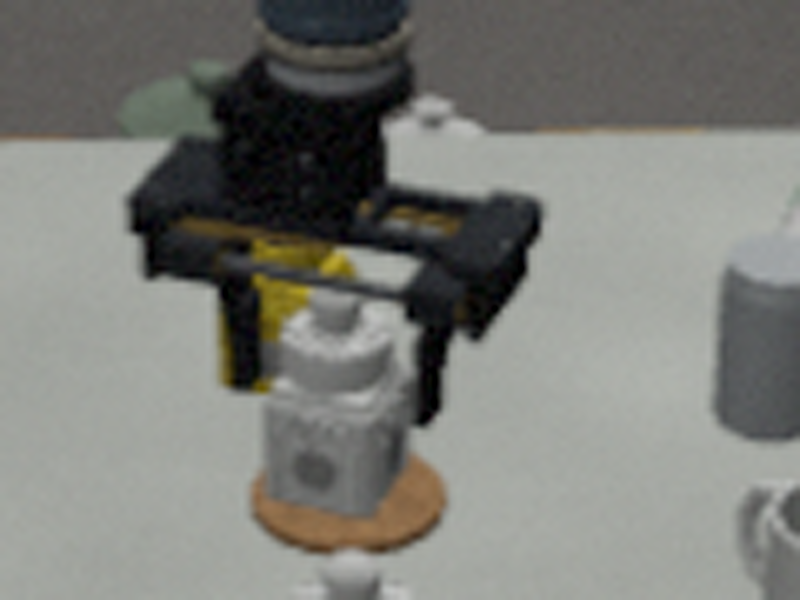

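The fingers straddle the jar (fingertips around (245,385) and (430,420)) and the knob is clear of the palm. I go 2 mm lower and close.

Emit:
send_rows --pt "0 0 0 0.002 0" --pt "60 0 0 0 0" --pt "255 0 0 0 0" --pt "255 0 0 0 0" --pt "255 0 0 0 0" --pt "255 0 0 0 0" --pt "255 0 0 0 0" --pt "255 0 0 0 0" --pt "255 0 0 0 0" --pt "255 0 0 0 0"

```text
time_s: 4.78
position: [0.4542, 0.3466, 0.0686]
tcp_rot: [[0.397, 0.918, 0.0], [0.918, -0.397, 0.0], [0.0, 0.0, -1.0]]
force: [-0.1, -0.3, 1.0]
opening: 0.686
grasp_force: 30.0
```

```bash
python3 -c "
from h import *
pose()"
```

```text
t 4.78 pos [0.4542 0.3466 0.0686] yaw_y -23.37 z [ 2.e-04  1.e-04 -1.e+00] F [-0.1 -0.3  1. ] M [-0.16  0.01  0.03] open 0.686 g 30.0 q6 49.5
```

Emit:
send_rows --pt "255 0 0 -0.005 0" --pt "255 0 0 -0.01 0" --pt "255 0 0 -0.015 0" --pt "255 0 0 -0.02 0" --pt "255 0 0 -0.025 0" --pt "255 0 0 -0.025 0" --pt "255 0 0 -0.025 0" --pt "255 0 0 -0.015 0" --pt "255 0 0 0 -0.06" --pt "255 0 0 0 -0.08" --pt "255 0 0 0 -0.09" --pt "255 0 0 0 -0.09" --pt "255 0 0 0 -0.08" --pt "255 0 0 0 -0.067" --pt "255 0 0 0 0"

```text
time_s: 6.03
position: [0.4532, 0.3463, 0.2086]
tcp_rot: [[-0.06, 0.998, -0.001], [0.998, 0.06, -0.001], [-0.001, -0.001, -1.0]]
force: [-0.2, 0.3, -4.5]
opening: 0.688
grasp_force: 30.0
```

```bash
python3 -c "
from h import *
pose()"
```

```text
t 6.03 pos [0.4532 0.3463 0.2086] yaw_y 3.45 z [-1.3e-03 -6.0e-04 -1.0e+00] F [-0.2  0.3 -4.5] M [-0.13  0.07 -0.05] open 0.688 g 30.0 q6 22.7
```

Held. Now I go over the rack.

Emit:
send_rows --pt "255 -0.01 0.0015 0 0" --pt "255 -0.02 0.003 0 0" --pt "255 -0.03 0.0045 0 0" --pt "255 -0.035 0.005 0 0" --pt "255 -0.035 0.005 0 0" --pt "255 -0.035 0.005 0 0" --pt "255 -0.035 0.005 0 0" --pt "255 -0.035 0.005 0 0" --pt "255 -0.035 0.005 0 0" --pt "255 -0.035 0.005 0 0" --pt "255 -0.035 0.005 0 0" --pt "255 -0.035 0.005 0 0" --pt "255 -0.035 0.006 0 0" --pt "255 -0.035 0.006 0 0" --pt "255 -0.03 0.006 0 0" --pt "255 -0.025 0.005 0 0" --pt "255 -0.015 0.004 0 0" --pt "255 -0.006 0.001 0 0" --pt "255 0 0 0 0" --pt "255 0 0 0 0"

```text
time_s: 7.7
position: [0.5657, -0.1674, 0.2082]
tcp_rot: [[-0.059, 0.998, -0.002], [0.998, 0.059, 0.002], [0.002, -0.002, -1.0]]
force: [-0.3, 1.0, -4.0]
opening: 0.689
grasp_force: 30.0
```

```bash
python3 - <<'E'
from h import *
pose();p=snap('side');cv2.imwrite('pics/s2.png',cv2.resize(p[150:330,300:420],(533,800) if 0 else (400,600),interpolation=cv2.INTER_CUBIC))
P=cloud('side');q=P[100:330,280:430].reshape(-1,3)
z=np.load('top.npz')
for n,c in(('rack',0),):
    m=(q[:,2]>.054)&(q[:,2]<.062);r=cv2.minAreaRect((q[m][:,:2]*1000).astype(np.float32));print(r)
snap('wrist');w=wcloud();W=w.reshape(-1,3);W=W[~np.isnan(W[:,0])]
m=(W[:,2]>.0545)&(W[:,2]<.0615)&(abs(W[:,0]-.56)<.06)&(abs(W[:,1]+.164)<.21);print('wrist rack',m.sum(),cv2.minAreaRect((W[m][:,:2]*1000).astype(np.float32)))
m=(W[:,2]>.225)&(W[:,2]<.25)&(abs(W[:,0]-.56)<.04)&(abs(W[:,1]+.164)<.04);print('wrist lid',m.sum())
cv2.imwrite('pics/w2.png',np.load('wrist.npz')['p'])
E
```

```text
t 7.7 pos [ 0.5657 -0.1674  0.2082] yaw_y 3.36 z [-0.0019  0.0018 -1.    ] F [-0.3  1.  -4. ] M [-0.1   0.04 -0.01] open 0.689 g 30.0 q6 -30.7
((587.707763671875, 178.184814453125), (1052.8922119140625, 509.9308166503906), 76.04632568359375)
wrist rack 4994 ((559.1566772460938, -162.69898986816406), (86.05729675292969, 365.3243408203125), 3.4606218338012695)
wrist lid 6411
```

View pics/s2.png

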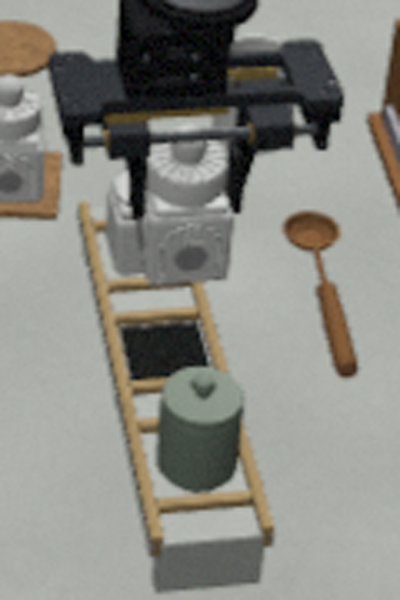

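View pics/w2.png

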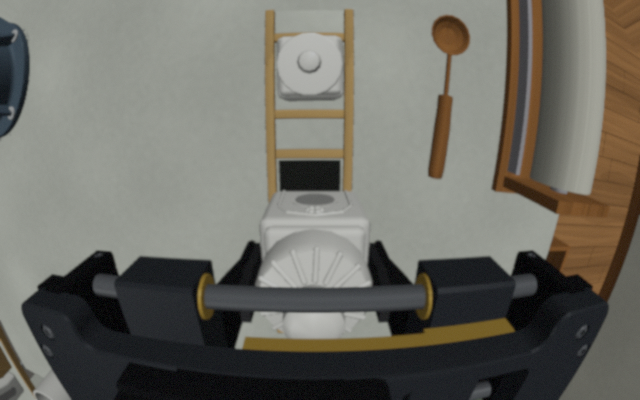

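The side view shows the jar held upright above the rack, with the liner at (165,345) in the crop. In the wrist view the jar's near face is at (315,205). Next I measure the jar's offset in the tool frame.

```bash
python3 - <<'E'
from h import *
s=pose();R=np.array(s['tcp_rot']);t=np.array(s['position'])
for n,P in(('wrist',wcloud()),('side',cloud('side'))):
    q=P.reshape(-1,3);q=q[~np.isnan(q[:,0])];e=(q-t)@R*1000
    m=(abs(e[:,0])<45)&(abs(e[:,1])<24)&(e[:,2]>20)&(e[:,2]<58)
    f=e[m];print(n,'face',len(f),np.percentile(f[:,0],[10,50,90]).round(1))
    if len(f)>20:
        l=np.polyfit(f[:,1],f[:,0],1);l2=np.polyfit(f[:,2],f[:,0],1);print(' yaw slope deg',np.degrees(np.arctan(l[0])),'tilt deg',np.degrees(np.arctan(l2[0])))
    m=(abs(e[:,0])<40)&(abs(e[:,1])<35)&(e[:,2]>-30)&(e[:,2]<-4);f=e[m]
    if len(f)>20: print(' lid x',np.percentile(f[:,0],[1,99]).round(1),'y',np.percentile(f[:,1],[1,99]).round(1))
E
```

```text
t 7.8 pos [ 0.5658 -0.1667  0.2083] yaw_y 3.46 z [-0.0017  0.0015 -1.    ] F [ 0.8 -0.  -3.2] M [-0.09  0.07  0.01] open 0.684 g 30.0 q6 -30.8
wrist face 1205 [30.2 30.8 31.6]
 yaw slope deg -0.02082635359213092 tilt deg -0.1567591883094582
 lid x [-16.   29.2] y [-33.8  34.1]
side face 234 [-32.1 -29.9 -27.9]
 yaw slope deg 0.024286463939766592 tilt deg 1.58662536202079
 lid x [-30.6  15.3] y [-33.4  34.2]
```

Emit:
send_rows --pt "255 0.003 -0.0054 0.005 0" --pt "255 0 0 0.01 0" --pt "255 0 0 0.013 0" --pt "255 0 0 0.013 0" --pt "255 0 0 0.01 0" --pt "255 0 0 0.01 0" --pt "255 0 0 0.007 0" --pt "255 0 0 0.005 0" --pt "255 0 0 0.003 0" --pt "255 0 0 0 0" --pt "255 0 0 0 0"

```text
time_s: 8.72
position: [0.5613, -0.1661, 0.1327]
tcp_rot: [[-0.059, 0.998, 0.0], [0.998, 0.059, -0.0], [-0.0, 0.0, -1.0]]
force: [-0.6, -0.2, -4.4]
opening: 0.684
grasp_force: 30.0
```

```bash
python3 - <<'E'
from h import *
pose();p=snap('side');cv2.imwrite('pics/s3.png',cv2.resize(p[190:310,310:390],(400,600),interpolation=cv2.INTER_CUBIC))
E
```

```text
t 8.72 pos [ 0.5613 -0.1661  0.1327] yaw_y 3.38 z [ 4.e-04 -2.e-04 -1.e+00] F [-0.6 -0.2 -4.4] M [-0.13  0.03  0.03] open 0.684 g 30.0 q6 -30.8
```

View pics/s3.png

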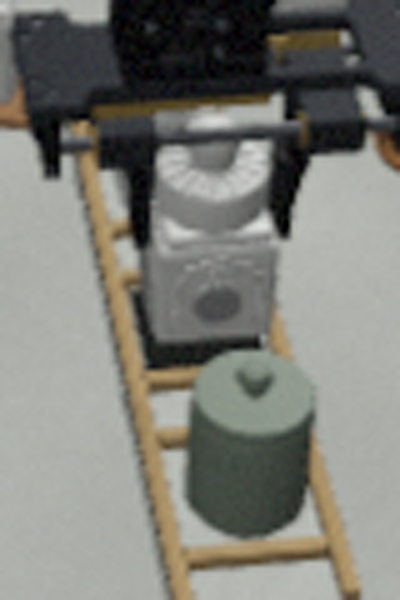

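The jar hangs above the liner, clear of the edging. I correct by 2 mm and lower it.

Emit:
send_rows --pt "255 0.002 -0.001 0.002 0" --pt "255 0 0 0.003 0" --pt "255 0 0 0.003 0" --pt "255 0 0 0.003 0" --pt "255 0 0 0.002 0" --pt "255 0 0 0.002 0" --pt "255 0 0 0.002 0" --pt "255 0 0 0.0015 0" --pt "255 0 0 0 0" --pt "255 0 0 0 0"

```text
time_s: 9.6
position: [0.56, -0.164, 0.1139]
tcp_rot: [[-0.059, 0.998, -0.0], [0.998, 0.059, 0.0], [0.0, -0.0, -1.0]]
force: [0.1, 0.5, -4.6]
opening: 0.686
grasp_force: 30.0
```

```bash
python3 -c "
from h import *
pose()"
```

```text
t 9.6 pos [ 0.56   -0.164   0.1139] yaw_y 3.38 z [-1.e-04  1.e-04 -1.e+00] F [ 0.1  0.5 -4.6] M [-0.08 -0.02  0.04] open 0.686 g 30.0 q6 -30.7
```

Emit:
send_rows --pt "255 0 0 0.001 0" --pt "255 0 0 0.0005 0" --pt "255 0 0 0 0" --pt "255 0 0 0 0"

```text
time_s: 9.93
position: [0.5601, -0.1641, 0.1127]
tcp_rot: [[-0.059, 0.998, 0.0], [0.998, 0.059, -0.0], [-0.0, 0.0, -1.0]]
force: [0.7, -0.2, -3.2]
opening: 0.685
grasp_force: 30.0
```

Emit:
send_rows --pt "255 0 0 0.001 0" --pt "255 0 0 0 0" --pt "255 0 0 0 0" --pt "255 0 0 0 0"

```text
time_s: 10.27
position: [0.5601, -0.1641, 0.1126]
tcp_rot: [[-0.059, 0.998, 0.001], [0.998, 0.059, -0.0], [-0.0, 0.001, -1.0]]
force: [-1.8, 0.7, 4.6]
opening: 0.683
grasp_force: 30.0
```

It has landed (force rose to +4.6 N). I release, rise to lid height, and check the seating before gripping the lid.

Emit:
send_rows --pt "150 0 0 0 0" --pt "50 0 0 0 0" --pt "0 0 0 0 0" --pt "0 0 0 0 0" --pt "0 0 0 0 0" --pt "0 0 0 -0.005 0" --pt "0 0 0 -0.01 0" --pt "0 0 0 -0.0105 0" --pt "0 0 0 0 0"

```text
time_s: 11.02
position: [0.5617, -0.1648, 0.1398]
tcp_rot: [[-0.059, 0.998, 0.005], [0.998, 0.059, -0.002], [-0.003, 0.005, -1.0]]
force: [0.0, 0.3, 0.6]
opening: 0.995
grasp_force: 0.0
```

```bash
python3 - <<'E'
from h import *
s=pose();t=np.array(s['position']);R=np.array(s['tcp_rot']);p=snap('side');snap('wrist')
cv2.imwrite('pics/s4.png',cv2.resize(p[190:310,310:390],(400,600),interpolation=cv2.INTER_CUBIC))
W=wcloud().reshape(-1,3);W=W[~np.isnan(W[:,0])];e=(W-t)*1000@R
W*=1000
m=(abs(e[:,0])<45)&(abs(e[:,1])<24)&(W[:,2]>65)&(W[:,2]<105);f=e[m];print(len(f),np.median(f[:,0]),'yaw',np.degrees(np.arctan(np.polyfit(f[:,1],f[:,0],1)[0])))
E
```

```text
t 11.02 pos [ 0.5617 -0.1648  0.1398] yaw_y 3.38 z [ 0.0047 -0.0023 -1.    ] F [0.  0.3 0.6] M [-0.13 -0.02 -0.03] open 0.995 g 0.0 q6 -30.7
1164 32.10351389815979 yaw -0.345861441351638
```

View pics/s4.png

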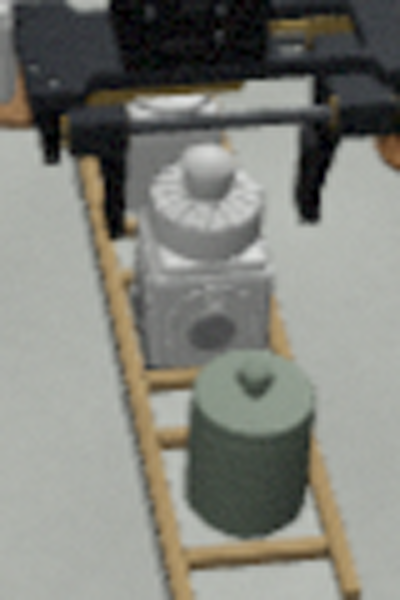

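Seated, with the fingers beside the lid at (115,225) and (310,200). I close on the lid rim and try counter-clockwise (from above) a little.

Emit:
send_rows --pt "0 0.001 0 0 0" --pt "0 0 0 0 0" --pt "120 0 0 0 0" --pt "255 0 0 0 0" --pt "255 0 0 0 0" --pt "255 0 0 0 0" --pt "255 0 0 0 0" --pt "255 0 0 0 0" --pt "255 0 0 0 0"

```text
time_s: 11.87
position: [0.5599, -0.163, 0.1369]
tcp_rot: [[-0.059, 0.998, -0.0], [0.998, 0.059, 0.0], [0.0, -0.0, -1.0]]
force: [-1.0, -0.2, -0.9]
opening: 0.651
grasp_force: 30.0
```

```bash
python3 -c "
from h import *
pose()"
```

```text
t 11.87 pos [ 0.5599 -0.163   0.1369] yaw_y 3.38 z [-2.e-04  1.e-04 -1.e+00] F [-1.  -0.2 -0.9] M [-0.15  0.05 -0.02] open 0.651 g 30.0 q6 -30.6
```

Emit:
send_rows --pt "255 0 0 0 -0.03" --pt "255 0 0 0 -0.04" --pt "255 0 0 0 -0.04" --pt "255 0 0 0 -0.04" --pt "255 0 0 0 -0.03" --pt "255 0 0 0 -0.02" --pt "255 0 0 0 0"

```text
time_s: 12.45
position: [0.5599, -0.1631, 0.1369]
tcp_rot: [[-0.256, 0.967, -0.0], [0.967, 0.256, 0.0], [0.0, -0.0, -1.0]]
force: [-0.2, -0.6, -2.0]
opening: 0.648
grasp_force: 30.0
```

```bash
python3 - <<'E'
from h import *
s=pose();t=np.array(s['position']);snap('wrist')
W=wcloud().reshape(-1,3);W=W[~np.isnan(W[:,0])];r=np.radians(3.4);y=np.array([np.cos(r),np.sin(r)]);x=np.array([-np.sin(r),np.cos(r)])
d=(W[:,:2]-t[:2])*1000;e=np.c_[d@x,d@y];m=(abs(e[:,0]-30)<12)&(abs(e[:,1])<22)&(W[:,2]>.065)&(W[:,2]<.105);f=e[m]
print(len(f),np.median(f[:,0]),'jar yaw (ccw+)',-np.degrees(np.arctan(np.polyfit(f[:,1],f[:,0],1)[0])))
E
```

```text
t 12.45 pos [ 0.5599 -0.1631  0.1369] yaw_y 14.86 z [-2.e-04  0.e+00 -1.e+00] F [-0.2 -0.6 -2. ] M [-0.1   0.08 -0.03] open 0.648 g 30.0 q6 -42.1
1053 30.769710887780228 jar yaw (ccw+) -4.744389320276351
```

Emit:
send_rows --pt "255 0 0 0 -0.03" --pt "255 0 0 0 -0.03" --pt "255 0 0 0 -0.03" --pt "255 0 0 0 -0.03" --pt "255 0 0 0 0"

```text
time_s: 12.92
position: [0.5595, -0.1628, 0.1369]
tcp_rot: [[-0.366, 0.931, -0.001], [0.931, 0.366, 0.002], [0.002, -0.0, -1.0]]
force: [-1.4, 0.3, -0.3]
opening: 0.652
grasp_force: 30.0
```

```bash
cat > jy.py <<'E'
from h import *
s=pose();t=np.array(s['position']);snap('wrist')
W=wcloud().reshape(-1,3);W=W[~np.isnan(W[:,0])];r=np.radians(3.4);y=np.array([np.cos(r),np.sin(r)]);x=np.array([-np.sin(r),np.cos(r)])
d=(W[:,:2]-t[:2])*1000;e=np.c_[d@x,d@y];m=(abs(e[:,0]-30)<12)&(abs(e[:,1])<22)&(W[:,2]>.065)&(W[:,2]<.105);f=e[m]
if len(f)>20: print(len(f),np.median(f[:,0]),'jar yaw (ccw+)',np.degrees(np.arctan(np.polyfit(f[:,1],f[:,0],1)[0])))
E
python3 jy.py
```

```text
t 12.92 pos [ 0.5595 -0.1628  0.1369] yaw_y 21.45 z [-7.0e-04  1.7e-03 -1.0e+00] F [-1.4  0.3 -0.3] M [-0.11  0.2  -1.12] open 0.652 g 30.0 q6 -48.7
1038 30.927422894547828 jar yaw (ccw+) 7.647671931828834
```

It stopped dead (-1.1 Nm), so the thread is left-hand: I turn clockwise (positive).

Emit:
send_rows --pt "255 0 0 0 0.04" --pt "255 0 0 0 0.06" --pt "255 0 0 0 0.08" --pt "255 0 0 0 0.08" --pt "255 0 0 0 0.08" --pt "255 0 0 0 0.08" --pt "255 0 0 0 0.08" --pt "255 0 0 0 0.08" --pt "255 0 0 0 0.08" --pt "255 0 0 0 0.08" --pt "255 0 0 0 0.08" --pt "255 0 0 0 0.08" --pt "255 0 0 0 0.05" --pt "255 0 0 0 0" --pt "255 0 0 0 0"

```text
time_s: 14.22
position: [0.56, -0.163, 0.137]
tcp_rot: [[0.539, 0.843, -0.0], [0.843, -0.539, -0.0], [-0.0, 0.0, -1.0]]
force: [-0.0, 0.7, -0.9]
opening: 0.65
grasp_force: 30.0
```

```bash
python3 jy.py
```

```text
t 14.22 pos [ 0.56  -0.163  0.137] yaw_y -32.58 z [-0.e+00 -4.e-04 -1.e+00] F [-0.   0.7 -0.9] M [-0.16  0.11 -0.03] open 0.65 g 30.0 q6 5.4
627 31.64906557664097 jar yaw (ccw+) 6.716007278864411
```

Emit:
send_rows --pt "255 0 0 0 0.05" --pt "255 0 0 0 0.08" --pt "255 0 0 0 0.08" --pt "255 0 0 0 0.08" --pt "255 0 0 0 0.08" --pt "255 0 0 0 0.06" --pt "255 0 0 0 0" --pt "255 0 0 0 0"

```text
time_s: 14.93
position: [0.5602, -0.1632, 0.1371]
tcp_rot: [[0.841, 0.542, 0.001], [0.542, -0.841, -0.0], [0.0, 0.001, -1.0]]
force: [0.8, 0.2, -1.6]
opening: 0.647
grasp_force: 30.0
```

```bash
python3 jy.py
```

```text
t 14.93 pos [ 0.5602 -0.1632  0.1371] yaw_y -57.21 z [ 5.e-04 -5.e-04 -1.e+00] F [ 0.8  0.2 -1.6] M [-0.12  0.01  0.01] open 0.647 g 30.0 q6 30.0
138 32.68538268547267 jar yaw (ccw+) 6.0893014001683
```

About 67–72° relative turn. I make a gentle trial lift of 4 mm.

Emit:
send_rows --pt "255 0 0 -0.002 0" --pt "255 0 0 -0.002 0" --pt "255 0 0 0 0" --pt "255 0 0 0 0"

```text
time_s: 15.32
position: [0.5601, -0.1631, 0.1414]
tcp_rot: [[0.842, 0.54, 0.001], [0.54, -0.842, -0.0], [0.0, 0.001, -1.0]]
force: [0.8, -0.4, -1.1]
opening: 0.646
grasp_force: 30.0
```

```bash
python3 -c "
from h import *
pose()
import numpy as np
P=cloud('side')
snap('side');Q=cloud('side')
import json
q=Q.reshape(-1,3);q=q[~np.isnan(q[:,0])];m=(np.hypot(q[:,0]-.56,q[:,1]+.163)<.045)&(q[:,2]>.06)
print(np.histogram(q[m][:,2],bins=np.arange(.06,.19,.004)))
p=np.load('side.npz')['p'];cv2.imwrite('pics/s5.png',cv2.resize(p[190:310,310:390],(400,600),interpolation=cv2.INTER_CUBIC))"
```

```text
t 15.32 pos [ 0.5601 -0.1631  0.1414] yaw_y -57.33 z [ 6.e-04 -3.e-04 -1.e+00] F [ 0.8 -0.4 -1.1] M [-0.08 -0.02  0.03] open 0.646 g 30.0 q6 30.1
(array([ 50,  36,  35,  39,  32,  27,  37,  40,  40,  33,  34,  42,  65,
        51,  52,  23,  14,  24,  34,  31,  50, 104,  67,  28,  27,  29,
        29,  24,  14,  17,   8,   6]), array([0.06 , 0.064, 0.068, 0.072, 0.076, 0.08 , 0.084, 0.088, 0.092,
       0.096, 0.1  , 0.104, 0.108, 0.112, 0.116, 0.12 , 0.124, 0.128,
       0.132, 0.136, 0.14 , 0.144, 0.148, 0.152, 0.156, 0.16 , 0.164,
       0.168, 0.172, 0.176, 0.18 , 0.184, 0.188]))
```

The force did not change, so the lid is free. I lift it.

Emit:
send_rows --pt "255 0 0 -0.003 0" --pt "255 0 0 -0.004 0" --pt "255 0 0 -0.005 0" --pt "255 0 0 -0.006 0" --pt "255 0 0 -0.008 0" --pt "255 0 0 -0.01 0" --pt "255 0 0 -0.01 0" --pt "255 0 0 -0.008 0" --pt "255 0 0 -0.004 0" --pt "255 0 0 0 0" --pt "255 0 0 0 0" --pt "255 0 0 0 0" --pt "255 0 0 0 0"

```text
time_s: 16.45
position: [0.5595, -0.1629, 0.1985]
tcp_rot: [[0.842, 0.539, -0.001], [0.539, -0.842, 0.001], [-0.001, -0.001, -1.0]]
force: [-0.2, -0.0, -0.3]
opening: 0.65
grasp_force: 30.0
```

```bash
python3 -c "
from h import *
pose()
p=snap('side');cv2.imwrite('pics/s6.png',cv2.resize(p[130:330,280:400],(360,600),interpolation=cv2.INTER_CUBIC))"
```

```text
t 16.45 pos [ 0.5595 -0.1629  0.1985] yaw_y -57.36 z [-1.2e-03  6.0e-04 -1.0e+00] F [-0.2 -0.  -0.3] M [-0.1   0.09 -0.03] open 0.65 g 30.0 q6 30.1
```

View pics/s6.png

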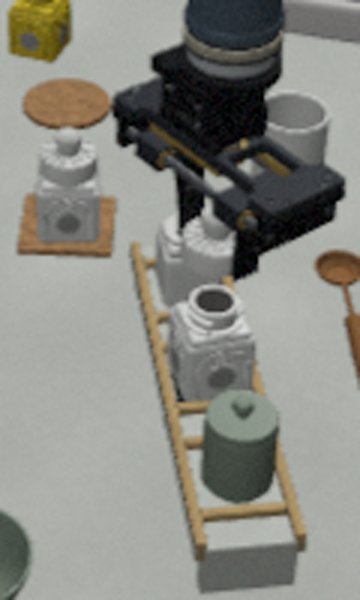

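The jar stands open in its pocket (neck at (213,300)) and the lid is held above it at (210,250). The other jar is undisturbed. I check the rim height and hand in.

```bash
python3 -c "
from h import *
q=cloud('side').reshape(-1,3);q=q[~np.isnan(q[:,0])];m=(np.hypot(q[:,0]-.56,q[:,1]+.163)<.025)&(q[:,2]>.125)&(q[:,2]<.16)
z=q[m][:,2];top=np.percentile(z,90);r=q[m][z>.132];print(m.sum(),top,(r.max(0)+r.min(0))/2)
if .13<top<.142: print(hand_in())"
```

```text
203 0.13830044560428417 [ 0.55906913 -0.16401181  0.13656899]
the job is handed in; nothing more can be done
None
```

The job is handed in: the jar from the round trivet is seated in the lined pocket, its left-hand lid is unscrewed and held about 6 cm above it, and the other jar still stands lidded on the square trivet; the interface gave no verdict.

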